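# Slide the build plate out from under the bed clips and rack it to cool

## Robot

A 6-joint arm with a two-finger parallel gripper is mounted at the origin on the work surface. World frame = base frame: x ahead of the robot, y to its left, z up, the work surface at z = 0. Lengths are in m, angles in degrees, forces in N, time in s.
With the tool pointing down it reaches from about 0.3 to 1 m from the base axis. Payload 5.1 kg.
Tool frame: the origin (TCP) lies between the finger pads; the fingertips stand 11 mm ahead of it and the grasp point (between the pads) lies 8 mm behind it; z points along the fingers, y is the direction in which the jaws open and shut (so a half turn about z gives the same grasp; the last joint's range is limited). The gripper opens to 95 mm and grips with 3 to 60 N. Pads are 20 mm wide; open, the fingers measure 119 mm over their backs; the gripper's body (75 mm by 180 mm) begins 59 mm behind the grasp point.
Start: joints at [71.872, 7.093, 94.555, -0, 78.352, -4.733], TCP at [0.151, 0.632, 0.196] pointing down, gripper open.
Joint ranges: [-149.61, 149.61], [-58.7, 133.49], [1.44, 155.28], [-77.14, 257.14], [18.33, 153.61], [-166.67, 166.67]. Speed limits (degrees/s): [147.25, 147.25, 180, 180, 180, 180].

## Interface

Orientations are given as [roll, pitch, yaw] about the fixed x, y, z axes, in that order (R = Rz(yaw) Ry(pitch) Rx(roll)).
In Python, from workcell import robot, effector, planner, viewer, monitor gives the robot as it stands. Calls block until the motion is done:
- robot.goto(position, orientation): joint-space move of the TCP to a pose.
- robot.move_linear(position, feed=0.15, frame=None): straight line of the TCP; frame=None keeps the orientation; feed is the mean speed in m/s.
- robot.set_joints(angles): joint-space move.
- effector.command_gripper(opening): finger opening in m; the grip force is fixed at half the most; returns when the fingers have stopped.
- robot.dwell(seconds).
- planner.inverse_kinematics(position, orientation): joint angles nearest the present ones, or None.
- viewer.snapshot(name): name is "side" or "top"; returns (picture, depth): 400x640x3 uint8, red, green, blue; 400x640 float32, m along the optical axis (not along the pixel's ray), 0 where there is no reading.
- viewer.get_calibration(name): a dict with "K" (3x3 intrinsics, pixels), "k1" (the pictures are not rectified: a ray, as slopes to the right and down, at radius r is drawn at 1 + k1 r^2 times it, then the intrinsics apply), "origin" and "orientation" of the camera in the world. Camera axes: x right, y up, looking along -z (the intrinsics and any distortion apply to the point x, -y, -z); pixel columns grow to the right and rows downward; lengths in m; the calibration is good to about 2 mm. A picture is of the moment at which its call begins. get_calibration takes no time and is no camera call.
A pose or a line that the arm cannot do raises robot.IKError and nothing moves.
- robot.finish_job(): hands the job in, once; it reports no verdict.
Readings, each from a call of its own:
- monitor.current_t(): time.
- monitor.current_joints(): joint angles.
- monitor.current_qd(): joint speeds.
- monitor.current_tau(): joint torques, N m.
- monitor.current_ee_pos(): TCP position.
- monitor.current_orientation(): TCP orientation.
- monitor.current_wrist_force(): force on the tool from outside, world axes, zero at the start.
- monitor.current_wrist_torque(): the same for the moment, N m.
- monitor.current_width(): finger opening in m.
Only numpy, scipy, OpenCV 4.12 (cv2) and the standard library are available. Lean on these libraries where they do the work, as an engineer would, in place of code of your own. Each camera call takes 0.05 s, during which the arm holds its last target.

## Task

The print is finished: take the metal build plate by its upright tab, slide it forward flat on the printer bed until it is out from under the two rear clips, without prying it up against them, and only then lift it. Carry it level, with the white print, which lies loose on it, standing on it all the way, and lower it gently all the way down into the cooling rack before letting go, flat inside the rack's rim, with the tab at the rack's open front. Leave the spool, the bottle and the scraper where they are.

Things in the scene. Friction and masses are not known exactly. Their poses are not given: they have to be found in the camera images.
- bed: Low printer bed carrier fixed on the table: flat black top 190 x 160 mm, 50 mm above the table, on two rails. Origin on the table under the middle of the plate's home place; x points from its open front (robot's side) to the rear, where the clips stand, y to its left, z up. The top spans x = -80 to +110 mm; nothing guides the plate at the sides.
- clips: Two dark steel hook clips, part of the bed, same origin and axes. Each 34 mm wide, at y = -50 and +50; stop face at x = 91, top at z = 75; the lip reaches forward to x = 65, underside at z = 58, 3 mm above the plate's top. The plate's rear edge starts 22 to 25 mm under the lips: it must come at least 26 mm forward (35 to 40 is ample) before lifting.
- plate: Loose aluminium build plate, 180 (x) x 150 (y) x 5 mm, 0.27 to 0.49 kg, with an upright tab at its front edge. Origin at the centre of its underside; x points to its rear edge, away from the tab; z up. It starts level on the bed, underside 50 mm above the table, within 4 mm and 0.02 rad of the bed's axes.
- tab (a point): Grip point of the plate's upright tab, at plate x = -85, y = 0, z = 33 mm. The tab is plain aluminium, 10 mm thick (plate x), 70 mm wide (plate y), and stands from the plate's top (z = 5 mm) up to z = 50 mm. Pinch it from above across its thickness. Behind it at least 50 mm of plate is free before the print. The plate is carried by this one end: grip firmly (about 80 N).
- print: The finished print: white plastic stair-stepped wedge, 60 (x) x 52 (y) x 45 mm high, five steps, the tall side at -x, 80 g or so, standing loose on the plate (not stuck), about 10 to 25 mm behind the plate's middle. Origin at the centre of its underside, z up.
- rack: Steel cooling rack fixed on the table. Origin on the table under its middle; x points from its open front (robot's side) to its rear, z up. Five cross bars carry the plate, tops at z = 50 mm. A rim rises to z = 60 mm left, right and rear; inside it y spans -86 to +86 and x reaches back to +102; the front, at x = -106, is open. A plate lying centred in it has its origin at rack (0, 0, 50).
- spool: Bystander: filament spool lying flat, black flanges, 170 mm across, 60 mm high, at the robot's right. Origin at the centre of its underside.
- bottle: Bystander: white plastic bottle, 64 mm across, 160 mm high, standing at the robot's left. Origin at the centre of its underside.
- scraper: Bystander: scraper with a wooden handle, 200 mm long, lying crosswise beyond the work. Origin near its middle, on the table.

How it is judged (in metres and radians):
On the way, in this order (a step that is already met when the one before it is completed fails the run):
1. the plate has slid forward, lying flat on the bed, clear of the clips (x of plate in the frame of bed between -0.1 and -0.0255 m and z of plate in the frame of bed below 0.06 m and angle between plate's own z axis and vertical below 0.1 rad), for 0.1 s.
2. the plate is lifted clear of bed and clips (height (world z) of plate above 0.07 m and contact force between plate and bed below 0.1 N), for 0.1 s.
3. the plate is lowered into the rack, still held, not dropped (z of plate in the frame of rack below 0.057 m and horizontal distance between plate and rack below 0.03 m and contact force between plate and the fingers above 1 N), for 0.05 s.
At the end, for the whole second after the job is handed in: Plate flat on the rack's bars inside the rim (middle within 16 mm of the rack's, 25 mm towards the front; height within 4 mm; tilt under 0.04, heading within 0.16 rad), tab at the open front, print upright on the plate, both released and at rest (x of plate in the frame of rack between -0.025 and 0.016 m and y of plate in the frame of rack between -0.016 and 0.016 m and z of plate in the frame of rack between 0.046 and 0.054 m and angle between plate's own z axis and vertical below 0.04 rad and angle between the x axis of plate and the x axis of rack, either way round below 0.16 rad and x of tab in the frame of rack below -0.05 m and x of print in the frame of plate between -0.075 and 0.09 m and y of print in the frame of plate between -0.075 and 0.075 m and z of print in the frame of plate below 0.009 m and angle between print's own z axis and vertical below 0.06 rad and linear speed of each of plate, print below 0.02 m/s); the robot touches nothing.
It fails at once if the plate pried against the clips (more than 20 N) (contact force between plate and clips above 20 N).
It fails at once if the print tipped over, picked off or fallen from the plate (angle between print's own z axis and vertical above 0.45 rad or z of print in the frame of plate above 0.025 m or z of print in the frame of plate below -0.005 m).
It fails at once if the plate slammed or pressed hard onto the rack (more than 100 N) (contact force between plate and rack above 100 N).
It fails at once if a bystander moved more than 20 mm (distance of any of spool, bottle, scraper from where it was at the start of the episode above 0.02 m).
It also fails if it takes over 51 s, if anything falls off the work surface, if the arm or the gripper's body presses on something with over 40 N, if the wrist force passes 120 N, or if a joint passes its speed limit or range.

## Working session

There is one attempt and no reset: what is moved stays moved. The work goes in short steps, each a Python script; the robot and the scene stay as the last script left them, time stands still between calls to the robot, and variables do not carry over. Pictures are saved under pics/ and viewed, and the job is handed in when it is done.

```bash
ls; mkdir -p pics
python3 - <<'E'
from workcell import robot, effector, planner, viewer, monitor
import cv2, numpy as np
for n in ["side","top"]:
    p,d=viewer.snapshot(n); cv2.imwrite(f"pics/{n}0.png",p[:,:,::-1]); np.save(f"{n}0.npy",d); np.save(f"{n}0rgb.npy",p)
    c=viewer.get_calibration(n); print(n,c)
print(monitor.current_t(),monitor.current_orientation(),monitor.current_ee_pos(),monitor.current_width())
E
```

```text
pics
side {'K': array([[362.27806429,   0.        , 322.99234706],
       [  0.        , 362.27806429, 195.85846819],
       [  0.        ,   0.        ,   1.        ]]), 'k1': -0.003846702568040404, 'origin': array([ 0.39034841, -0.76948522,  0.80027227]), 'orientation': array([ 46.98799349,  -0.26505178, -15.88851523])}
top {'K': array([[396.96822303,   0.        , 321.26289503],
       [  0.        , 396.96822303, 203.49776594],
       [  0.        ,   0.        ,   1.        ]]), 'k1': -0.0066803972036592095, 'origin': array([0.35625091, 0.00207068, 1.52224525]), 'orientation': array([ 10.52532011,   0.32269187, -89.33843498])}
0.1 [-1.79893635e+02 -8.18045088e-03  1.66601751e+02] [0.15045081 0.63172754 0.19481064] 0.09496050189814581
```

View pics/side0.png

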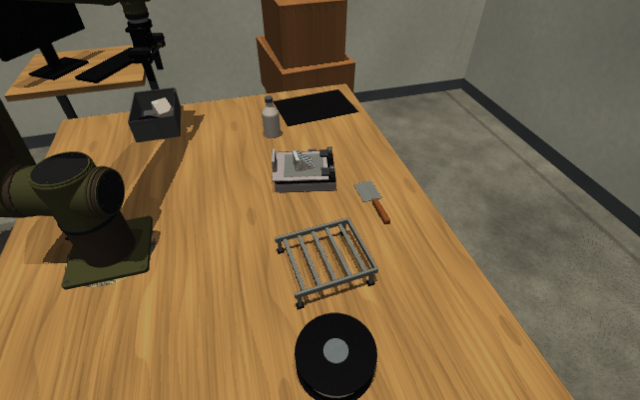

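View pics/top0.png

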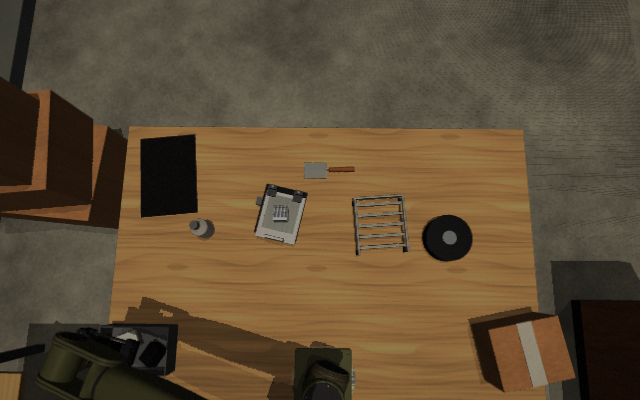

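The top view shows the plate at about (280,213) px with its tab at (270,239), and the rack at about (381,224). The side view shows the plate at (303,165) and the rack at (326,260). Next I turn both depth images into points.

```bash
cat > h.py <<'E'
import numpy as np, cv2
from scipy.spatial.transform import Rotation as R
from workcell import robot, effector, planner, viewer, monitor
def cal(n):
    c=viewer.get_calibration(n); return c, R.from_euler('xyz',c['orientation'],degrees=True).as_matrix()
def cloud(n,d):
    c,Rm=cal(n); v,u=np.mgrid[0:400,0:640]
    # distortion: x_d = x(1+k1 r^2) -> undistort by cv2
    pts=np.stack([u,v],-1).reshape(-1,1,2).astype(np.float64)
    un=cv2.undistortPoints(pts,c['K'],np.array([c['k1'],0,0,0.])).reshape(400,640,2)
    P=np.stack([un[...,0]*d,-un[...,1]*d,-d],-1)
    W=P@Rm.T+c['origin']; W[d==0]=np.nan
    return W
def project(n,p):
    c,Rm=cal(n); q=(np.atleast_2d(p)-c['origin'])@Rm
    q=q*[1,-1,-1]
    return cv2.projectPoints(q.reshape(-1,1,3),np.zeros(3),np.zeros(3),c['K'],np.array([c['k1'],0,0,0.]))[0].reshape(-1,2)
E
python3 - <<'E'
from h import *
for n in ["side","top"]:
    W=cloud(n,np.load(n+"0.npy"))
    tests={'top':[(280,213),(265,232),(270,239),(300,190),(382,224),(450,238),(340,290),(315,170)],'side':[(303,165),(275,160),(335,355),(380,300),(282,172),(300,180)]}[n]
    for u,v in tests: print(n,u,v,W[v,u].round(4))
# height map images, scaled crop
    rgb=np.load(n+"0rgb.npy")
    r=(slice(180,250),slice(240,315)) if n=='top' else (slice(140,200),slice(260,345))
    cv2.imwrite(f"pics/{n}_bed.png",cv2.resize(rgb[r][:,:,::-1],None,fx=8,fy=8,interpolation=cv2.INTER_CUBIC))
    r=(slice(185,262),slice(340,420)) if n=='top' else (slice(210,310),slice(265,385))
    cv2.imwrite(f"pics/{n}_rack.png",cv2.resize(rgb[r][:,:,::-1],None,fx=6,fy=6,interpolation=cv2.INTER_CUBIC))
E
```

```text
side 303 165 [0.5842 0.1352 0.075 ]
side 275 160 [0.5031 0.1951 0.0677]
side 335 355 [ 0.504  -0.4719  0.062 ]
side 380 300 [ 0.6612 -0.3474  0.    ]
side 282 172 [0.515  0.1399 0.0574]
side 300 180 [0.5631 0.0913 0.0523]
top 280 213 [0.5848 0.1633 0.0933]
top 265 232 [0.5193 0.2217 0.0512]
top 270 239 [0.4979 0.2087 0.0034]
top 300 190 [ 0.6925  0.0982 -0.0025]
top 382 224 [ 0.5551 -0.2151  0.0437]
top 450 238 [ 0.5042 -0.464   0.0541]
top 340 290 [ 0.3098 -0.0602 -0.0016]
top 315 170 [0.773  0.0402 0.0025]
```

Run:
```python
import cv2,numpy as np
a=[cv2.imread(f"pics/{n}.png") for n in ("top_bed","side_bed")]
print([x.shape for x in a])
```

```text
[(560, 600, 3), (480, 680, 3)]
```

View pics/top_bed.png

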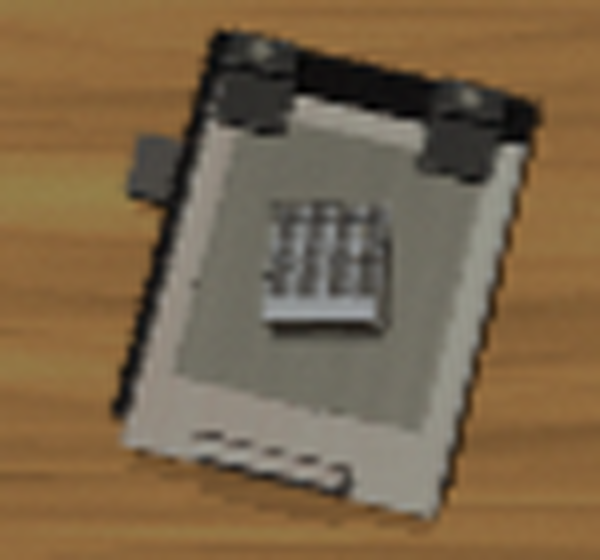

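View pics/side_bed.png

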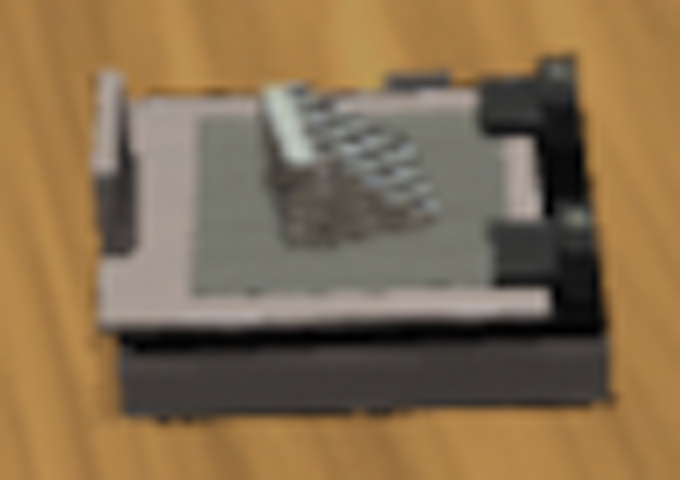

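View pics/top_rack.png

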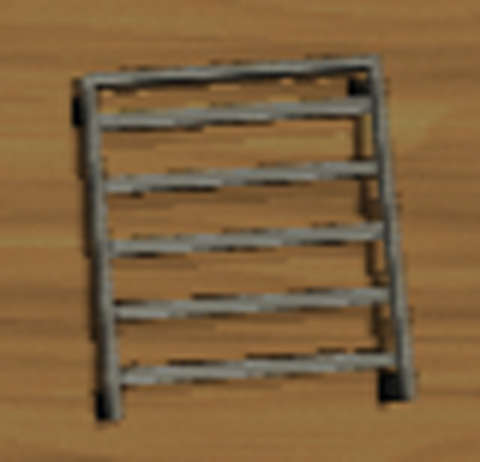

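View pics/side_rack.png

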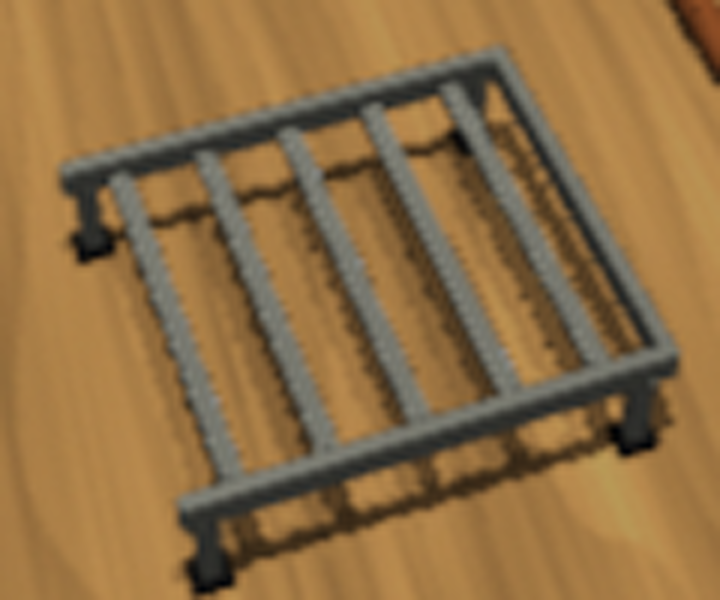

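```bash
cat > fit.py <<'E'
from h import *
from scipy.optimize import least_squares
def cp(o,s,pts): return [((x+.5)/s-.5+o[0],(y+.5)/s-.5+o[1]) for x,y in pts]
def pose(p,q,z=0):
    c,s=np.cos(p[2]),np.sin(p[2]); q=np.asarray(q,float)
    return np.stack([p[0]+c*q[:,0]-s*q[:,1],p[1]+s*q[:,0]+c*q[:,1],q[:,2]],1)
def fit(obs,p0):
    f=lambda p: np.concatenate([(project(n,pose(p,m))-np.array(i)).ravel() for n,m,i in obs])
    r=least_squares(f,p0,loss='soft_l1'); print('pose',r.x.round(4),'yaw',np.degrees(r.x[2]).round(2)); print(f(r.x).reshape(-1,2).round(1).tolist()); return r.x
E
python3 - <<'E'
from fit import *
# plate (z in world)
T=('top',[[-.09,.075,.055],[-.09,-.075,.055],[.09,-.075,.055]],cp((240,180),8,[(122,443),(435,520),(530,145)]))
S=('side',[[-.09,-.075,.055],[.09,-.075,.055],[-.09,-.035,.1],[-.09,.035,.1]],cp((260,140),8,[(100,322),(553,290),(96,170),(103,72)]))
for o in ([T],[S],[T,S]): fit(o,[.58,.17,-.25])
# rack: inner rim to outer bar ~10? fit y half with corner midlines: rim centre lines unknown w; solve with w
# outer corners
def fr(obs):
    def f(p):
        w=p[3]; out=[]
        for n,m,i in obs:
            m=np.array(m,float); m[:,0]=np.where(m[:,0]>0,.102+w,-.106); m[:,1]=np.sign(m[:,1])*(.086+w)
            out.append((project(n,pose(p,m))-np.array(i)).ravel())
        return np.concatenate(out)
    r=least_squares(f,[.55,-.21,.1,.008]); print('rack',r.x.round(4),np.degrees(r.x[2])); print(f(r.x).reshape(-1,2).round(1).tolist())
T=('top',[[1,1,.06],[1,-1,.06],[-1,1,.06],[-1,-1,.06]],cp((340,185),6,[(80,80),(380,57),(100,420),(412,400)]))
S=('side',[[1,1,.06],[1,-1,.06],[-1,1,.06],[-1,-1,.06]],cp((265,210),6,[(500,46),(677,355),(61,167),(180,505)]))
for o in ([T],[S],[T,S]): fr(o)
E
```

```text
pose [ 0.5786  0.1654 -0.2248] yaw -12.88
[[0.0, -0.0], [0.1, -0.2], [-0.1, 0.2]]
pose [ 0.5813  0.17   -0.1834] yaw -10.51
[[0.5, -0.0], [0.4, 0.7], [-0.2, -0.1], [-0.9, -0.7]]
pose [ 0.5807  0.1662 -0.2147] yaw -12.3
[[-0.0, -0.3], [0.1, -0.9], [-0.5, -0.6], [-0.2, 0.2], [-0.1, 2.1], [-0.5, 0.1], [-0.5, -0.6]]
rack [ 0.5505 -0.2056  0.0689  0.0081] 3.94766165576723
[[-0.3, -0.9], [-0.3, 0.1], [0.6, 0.2], [-0.1, 0.6]]
rack [ 0.5546 -0.2118  0.0732  0.0056] 4.193037847569868
[[0.4, 0.3], [-0.1, -0.6], [-0.2, -0.1], [-0.1, 0.4]]
rack [ 0.5532 -0.2091  0.0716  0.0069] 4.101938363350452
[[0.9, -1.2], [0.2, -0.4], [2.0, -0.5], [0.6, -0.2], [0.0, -0.7], [-0.3, -1.0], [-1.0, -1.2], [-0.9, -0.0]]
```

```bash
cat > ov.py <<'E'
from fit import *
def box(x0,x1,y0,y1,z0,z1):
    c=[[x,y,z] for z in(z0,z1) for x,y in((x0,y0),(x1,y0),(x1,y1),(x0,y1))]
    e=[(0,1),(1,2),(2,3),(3,0),(4,5),(5,6),(6,7),(7,4),(0,4),(1,5),(2,6),(3,7)]
    return np.array(c),e
def overlay(n,rgb,o,size,s,items,out):
    im=cv2.resize(np.ascontiguousarray(rgb[o[1]:o[1]+size[1],o[0]:o[0]+size[0],::-1]),None,fx=s,fy=s,interpolation=cv2.INTER_CUBIC)
    for p,(c,e),col in items:
        uv=((project(n,pose(p,c))-np.array(o)+.5)*s-.5)
        for a,b in e: cv2.line(im,tuple(int(v) for v in uv[a].round()),tuple(int(v) for v in uv[b].round()),col,1,cv2.LINE_AA)
    cv2.imwrite(out,im); return im
E
python3 - <<'E'
from ov import *
P=np.array([.580,.1665,-.222]); Rk=[.5532,-.2091,.0716]
plate=[(P,box(-.09,.09,-.075,.075,.05,.055),(0,0,255)),(P,box(-.09,-.08,-.035,.035,.055,.1),(0,255,0))]
w=.008
rack=[(Rk,box(-.106,.102+w,-.086-w,.086+w,.06,.06),(0,0,255)),(Rk,box(-.106,.102,-.086,.086,.06,.06),(0,255,0))]
a=overlay('top',np.load('top0rgb.npy'),(240,180),(75,70),5,plate,'pics/x.png')
b=overlay('side',np.load('side0rgb.npy'),(260,140),(75,60),5,plate,'pics/x.png')
c=overlay('top',np.load('top0rgb.npy'),(345,185),(75,77),5,rack,'pics/x.png')
d=overlay('side',np.load('side0rgb.npy'),(265,210),(115,100),3,rack,'pics/x.png')
def fitc(i): 
    o=np.zeros((300,400,3),np.uint8); s=min(300/i.shape[0],400/i.shape[1]); i=cv2.resize(i,None,fx=s,fy=s); o[:i.shape[0],:i.shape[1]]=i; return o
cv2.imwrite('pics/ov1.png',np.vstack([np.hstack([fitc(a),fitc(b)]),np.hstack([fitc(c),fitc(d)])]))
# depth clouds
for n in('top','side'):
    W=cloud(n,np.load(n+'0.npy')).reshape(-1,3)
    q=W-np.r_[P[:2],0]; c,s=np.cos(P[2]),np.sin(P[2]); X=q[:,0]*c+q[:,1]*s; Y=-q[:,0]*s+q[:,1]*c; Z=q[:,2]
    m=(abs(Z-.055)<.009)&(abs(X)<.13)&(abs(Y)<.12)
    rec=cv2.minAreaRect(W[m][:,:2].astype(np.float32)); print(n,m.sum(),rec,np.median(Z[m]), [np.percentile(X[m],k).round(4) for k in(1,99)],[np.percentile(Y[m],k).round(4) for k in(1,99)])
    t=(Z>.075)&(abs(X+.085)<.03)&(abs(Y)<.06); print('tab',t.sum(),W[t].mean(0), X[t].mean(),Y[t].min(),Y[t].max(),Z[t].max())
E
```

```text
top 1785 ((0.5923635363578796, 0.1760237067937851), (0.17779527604579926, 0.20349079370498657), 77.55847930908203) 0.05484360558541157 [np.float64(-0.0896), np.float64(0.1079)] [np.float64(-0.0754), np.float64(0.0825)]
tab 65 [0.49406626 0.18260057 0.0973015 ] -0.0873698870673563 -0.03591219148188003 0.0333907779069266 0.10819820420940718
side 1395 ((0.5916424989700317, 0.1634058952331543), (0.16409094631671906, 0.2027822732925415), 75.96583557128906) 0.056165626510255806 [np.float64(-0.0862), np.float64(0.1089)] [np.float64(-0.0791), np.float64(0.0718)]
tab 72 [0.49419458 0.17344393 0.09515601] -0.08522859454501638 -0.04059338816068378 0.03339709854233817 0.10353996735679327
```

View pics/ov1.png

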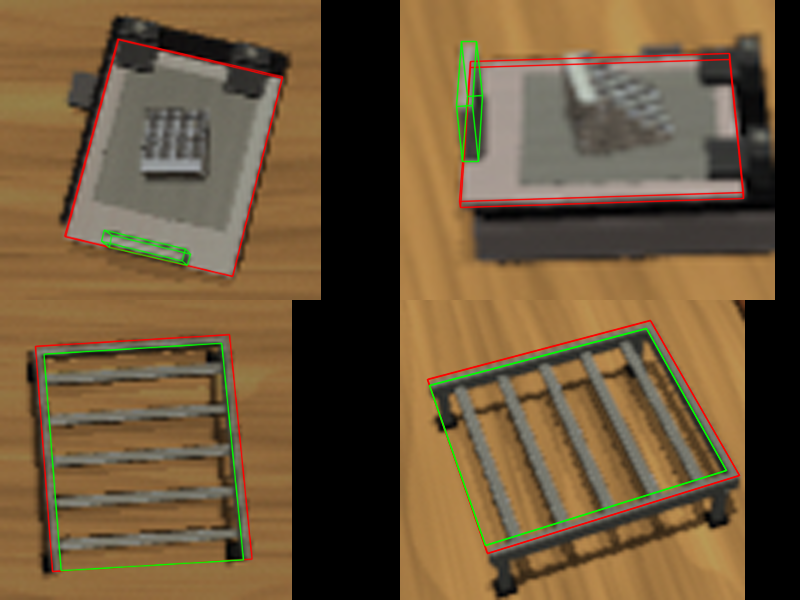

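The plate wireframe sits on the picture in the top view. The side view is about 1 px off, which is within calibration error. Plate ≈ (0.580, 0.167) at yaw -12.7°, and the tab in the depth points agrees. I'll check reachability, then approach with the grasp biased toward the robot so it doesn't push on the stops.

```bash
cat > go.py <<'E'
from h import *
P=np.array([.580,.167,-.223])
ux=np.array([np.cos(P[2]),np.sin(P[2]),0])
yaw=90+np.degrees(P[2])
def st(m=''): print(m,'t',round(monitor.current_t(),2),'p',monitor.current_ee_pos().round(4),'rpy',monitor.current_orientation().round(2),'F',monitor.current_wrist_force().round(1),'M',monitor.current_wrist_torque().round(2),'w',round(monitor.current_width(),4))
E
python3 - <<'E'
from go import *
g=np.r_[P[:2],0]-.088*ux; g[2]=.075
print(g, planner.inverse_kinematics(g,[180,0,yaw]),planner.inverse_kinematics([.468,-.215,.08],[180,0,94]))
W=cloud('top',np.load('top0.npy')); print('bottle',W[228,200],W[228,205])
p=monitor.current_ee_pos(); robot.move_linear([p[0],p[1],.33],feed=.25); st()
robot.goto(g+[0,0,.2],[180,0,yaw]); st()
effector.command_gripper(.05); st()
robot.move_linear(g+[0,0,.06],feed=.2); st()
for n in ["side","top"]:
    q,d=viewer.snapshot(n); np.save(f"{n}1rgb.npy",q); np.save(n+"1.npy",d)
a=np.load('side1rgb.npy')[110:200,240:350,::-1]; b=np.load('top1rgb.npy')[180:270,230:320,::-1]
cv2.imwrite('pics/s1.png',np.hstack([cv2.resize(a,(440,360),interpolation=2),cv2.resize(b,(360,360),interpolation=2)]))
E
```

```text
[0.49417902 0.18646176 0.075     ] [ 1.48479415e+01 -2.11371937e+00  1.16253302e+02 -2.54444375e-14
  6.58604174e+01  2.76249003e+01] [-30.64788956  -4.18660075 117.70450554   0.          66.48209521
 -34.64788956]
bottle [0.522559   0.4414433  0.12717844] [0.52504036 0.42946588 0.1080408 ]
 t 0.78 p [0.1503 0.6312 0.3283] rpy [-1.7987e+02 -1.0000e-02  1.6661e+02] F [-0.2 -0.2 -1.8] M [ 0.01  0.04 -0.01] w 0.0954
 t 2.82 p [0.4941 0.1872 0.2751] rpy [ 1.80e+02 -2.00e-02  7.73e+01] F [ 0.2  0.8 -0.1] M [-0.09  0.05 -0.01] w 0.0951
 t 3.73 p [0.4942 0.1864 0.275 ] rpy [-180.      0.     77.22] F [ 0.2 -0.3 -0.4] M [-0.06  0.07 -0.02] w 0.0499
 t 4.58 p [0.4951 0.1867 0.1363] rpy [ 1.7989e+02 -6.0000e-02  7.7220e+01] F [ 0.2 -0.7  0.9] M [-0.15  0.06 -0.04] w 0.0502
```

View pics/s1.png

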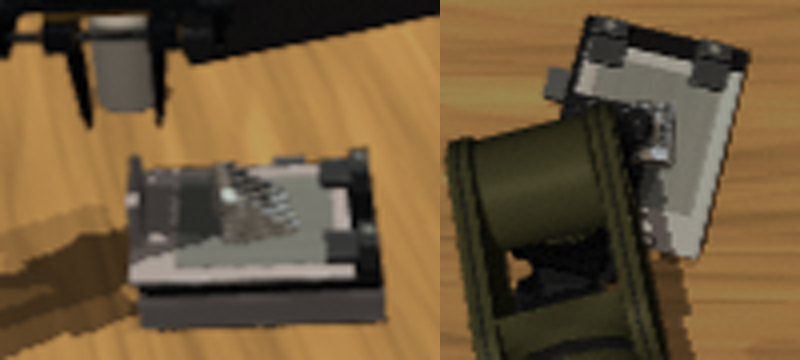

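In the side view the fingertips are at about (262,141) and (280,141) px, straddling the tab. I'll check that against the projection before descending.

Run:
```python
from go import *
p=monitor.current_ee_pos(); tip=p-[0,0,.011]
print(project('side',tip),project('side',tip-.031*ux),project('side',tip+.031*ux))
t=np.r_[P[:2],.1]-.085*ux; print('tab top proj',project('side',t))
g=np.r_[P[:2],0]-.088*ux; g[2]=.075
robot.move_linear(g,feed=.08); st()
for n in ["side"]:
    q,d=viewer.snapshot(n); np.save(f"{n}2.npy",q)
a=q[110:200,240:350,::-1]
cv2.imwrite('pics/s2.png',cv2.resize(a,(770,600),interpolation=2))
```

```text
[[271.5502038 147.2584356]] [[261.75700137 147.53201186]] [[281.32172187 146.98574597]]
tab top proj [[272.82733744 154.01862038]]
 t 5.58 p [0.4946 0.1866 0.0754] rpy [ 1.7996e+02 -2.0000e-02  7.7220e+01] F [ 0.4 -0.  -0.2] M [-0.12  0.05 -0.  ] w 0.0502
```

View pics/s2.png

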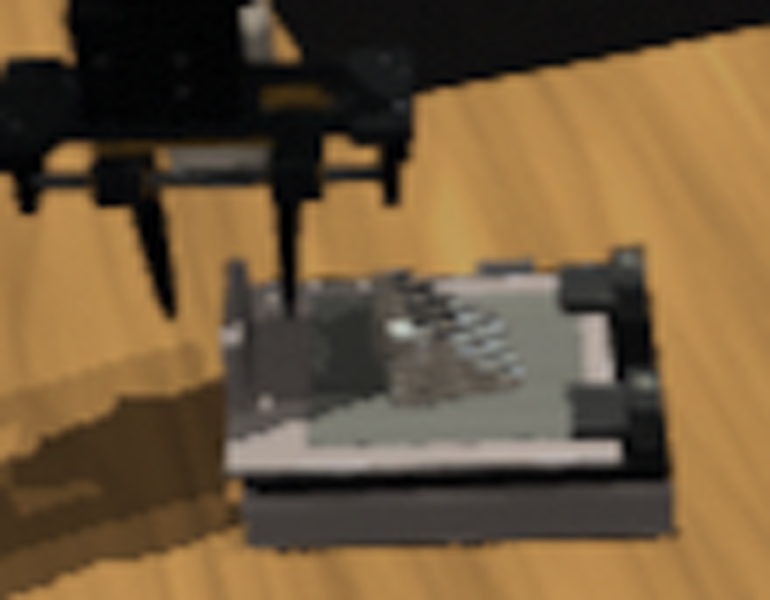

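Run:
```python
from go import *
W=cloud('side',np.load('side1.npy'))
for u in (261,262,263,280,281):
    print(u,[(v,W[v,u].round(3).tolist()) for v in range(134,150,2)])
q,d=viewer.snapshot('side'); np.save('side3.npy',d); W=cloud('side',d)
tip=monitor.current_ee_pos()-[0,0,.011]; print(project('side',tip+.031*ux))
for u in (280,281,282):
    print(u,[(v,W[v,u].round(3).tolist()) for v in range(148,168,2)])
```

```text
261 [(134, [0.468, 0.181, 0.184]), (136, [0.467, 0.18, 0.178]), (138, [0.466, 0.178, 0.172]), (140, [0.484, 0.422, 0.002]), (142, [0.482, 0.406, 0.004]), (144, [0.48, 0.398, -0.0]), (146, [0.478, 0.382, 0.002]), (148, [0.476, 0.371, 0.001])]
262 [(134, [0.471, 0.181, 0.184]), (136, [0.47, 0.183, 0.176]), (138, [0.469, 0.181, 0.17]), (140, [0.468, 0.18, 0.163]), (142, [0.485, 0.404, 0.004]), (144, [0.484, 0.399, -0.002]), (146, [0.482, 0.386, -0.001]), (148, [0.48, 0.368, 0.002])]
263 [(134, [0.498, 0.462, 0.001]), (136, [0.474, 0.197, 0.166]), (138, [0.473, 0.191, 0.163]), (140, [0.472, 0.188, 0.157]), (142, [0.49, 0.41, -0.001]), (144, [0.488, 0.396, -0.001]), (146, [0.485, 0.38, 0.002]), (148, [0.483, 0.368, 0.001])]
280 [(134, [0.524, 0.17, 0.182]), (136, [0.523, 0.167, 0.177]), (138, [0.523, 0.169, 0.168]), (140, [0.555, 0.401, 0.002]), (142, [0.552, 0.385, 0.004]), (144, [0.55, 0.375, 0.002]), (146, [0.547, 0.359, 0.004]), (148, [0.545, 0.351, 0.001])]
281 [(134, [0.566, 0.437, 0.005]), (136, [0.564, 0.427, 0.002]), (138, [0.561, 0.415, 0.002]), (140, [0.559, 0.402, 0.001]), (14
[... 353 characters left out ...]
), (162, [0.519, 0.192, 0.059]), (164, [0.517, 0.185, 0.055]), (166, [0.515, 0.173, 0.057])]
281 [(148, [0.523, 0.17, 0.129]), (150, [0.522, 0.168, 0.124]), (152, [0.522, 0.169, 0.115]), (154, [0.521, 0.171, 0.106]), (156, [0.521, 0.174, 0.096]), (158, [0.526, 0.216, 0.056]), (160, [0.524, 0.201, 0.059]), (162, [0.522, 0.191, 0.059]), (164, [0.52, 0.183, 0.056]), (166, [0.518, 0.175, 0.055])]
282 [(148, [0.552, 0.348, 0.002]), (150, [0.549, 0.335, 0.002]), (152, [0.536, 0.247, 0.058]), (154, [0.534, 0.235, 0.058]), (156, [0.532, 0.225, 0.057]), (158, [0.529, 0.211, 0.059]), (160, [0.527, 0.201, 0.059]), (162, [0.526, 0.195, 0.054]), (164, [0.523, 0.182, 0.057]), (166, [0.521, 0.171, 0.057])]
```

The visible finger outline ends about 28 mm above where the spec puts the fingertips. I'll settle which is right with a guarded downward probe in small steps, before gripping.

Run:
```python
from go import *
g=np.r_[P[:2],0]-.088*ux; g[2]=.075
robot.dwell(.1)
f0=monitor.current_wrist_force()[2]; print(f0)
for dz in [.004,.006,.007,.008,.0085,.009,.0095,.010,.0105,.011]:
    g[2]=.075-dz; robot.move_linear(g,feed=.02); robot.dwell(.05)
    f=monitor.current_wrist_force(); print(dz,f.round(2),monitor.current_ee_pos()[2].round(4),round(monitor.current_t(),2))
    if abs(f[2]-f0)>2.5: break
```

```text
0.7668811714213885
0.004 [-0.38 -0.88  0.13] 0.0708 6.17
0.006 [-0.8   0.01 -0.3 ] 0.0689 6.47
0.007 [-0.41  0.14  0.35] 0.0679 6.78
0.008 [ 0.28  0.93 -0.14] 0.067 7.08
0.0085 [-0.24 -0.34  0.79] 0.0665 7.38
0.009 [ 1.09 -1.34 -0.22] 0.066 7.67
0.0095 [ 0.19 -0.29 -1.01] 0.0655 7.97
0.01 [ 0.36  0.06 -0.05] 0.065 8.28
0.0105 [-0.27  0.04 -0.23] 0.0645 8.57
0.011 [ 0.19 -0.45  0.21] 0.064 8.88
```

Run:
```python
from go import *
g=np.r_[P[:2],0]-.088*ux
f0=0
for z in np.arange(.0630,.0515,-.001):
    g[2]=z; robot.move_linear(g,feed=.03); robot.dwell(.03)
    f=monitor.current_wrist_force(); print(z.round(4),f.round(2),monitor.current_ee_pos()[2].round(4),round(monitor.current_t(),2))
    if abs(f[2]-f0)>2.5: break
q,d=viewer.snapshot('side'); np.save('side4.npy',d)
cv2.imwrite('pics/s4.png',cv2.resize(q[110:200,240:350,::-1],(770,600),interpolation=2))
```

```text
0.063 [-0.98 -0.45 -0.04] 0.0629 9.16
0.062 [0.06 0.22 0.27] 0.0619 9.44
0.061 [ 1.06 -0.02  0.3 ] 0.0609 9.72
0.06 [-0.49  0.5  -0.42] 0.0599 10.01
0.059 [-0.9   0.21 -0.34] 0.059 10.29
0.058 [-0.21  0.48 -0.28] 0.058 10.57
0.057 [ 0.83 -0.25 -0.17] 0.0569 10.86
0.056 [ 0.24 -0.14  0.46] 0.056 11.14
0.055 [-0.04 -0.62  0.88] 0.0549 11.43
0.054 [ 0.78  0.29 -1.49] 0.0539 11.71
0.053 [-0.84  0.37 -0.46] 0.053 11.99
0.052 [ 0.54  0.22 -0.44] 0.0519 12.28
```

View pics/s4.png

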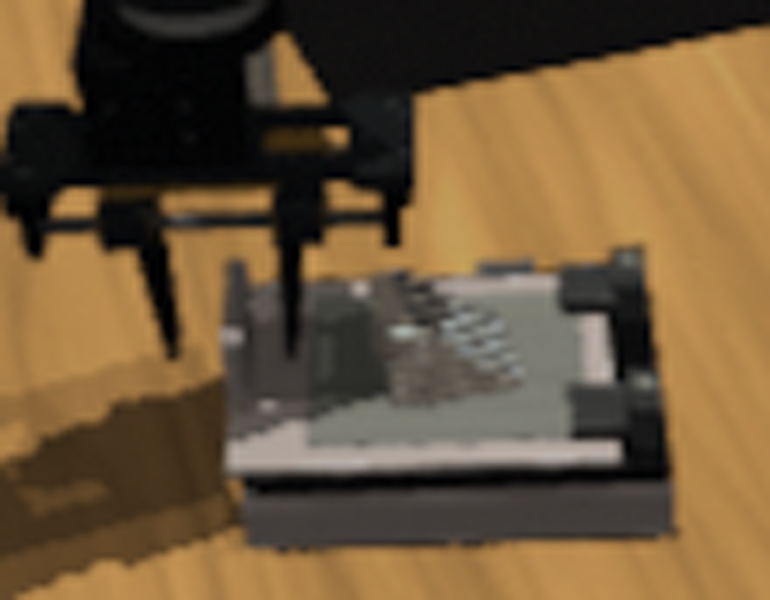

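No contact even with the spec fingertip about 14 mm below the plate's top. So the fingers are really shorter than stated, as the picture says. I'll measure the tip height from this depth picture and re-base the grasp height on that.

Run:
```python
from go import *
for f,z in (('side1',.1363),('side3',.0754),('side4',.0519)):
    W=cloud('side',np.load(f+'.npy'))
    q=W-(np.r_[P[:2],0]-.088*ux); X=q@ux; Y=q@np.array([-ux[1],ux[0],0]); Z=W[...,2]
    for s,nm in((-1,'front'),(1,'rear')):
        m=(abs(X-s*.03)<.012)&(abs(Y)<.025)&(Z<.2)&(Z>.064)
        k=np.argsort(np.where(m,Z,9).ravel())[:3]
        print(f,nm,m.sum(),Z.ravel()[k].round(4),(Z.ravel()[k]-z).round(4),X.ravel()[k].round(3),Y.ravel()[k].round(3),X[m].mean().round(4),Y[m].mean().round(4))
```

```text
side1 front 44 [0.1561 0.1573 0.1589] [0.0198 0.021  0.0226] [-0.022 -0.022 -0.022] [-0.007 -0.003 -0.   ] -0.0247 -0.0068
side1 rear 28 [0.1569 0.1607 0.1641] [0.0206 0.0244 0.0278] [0.028 0.028 0.025] [-0.011 -0.011 -0.01 ] 0.03 -0.0107
side3 front 85 [0.097  0.0975 0.0979] [0.0216 0.0221 0.0225] [-0.025 -0.022 -0.022] [-0.011 -0.011 -0.007] -0.0261 -0.0094
side3 rear 65 [0.0952 0.0958 0.0982] [0.0198 0.0204 0.0228] [0.029 0.029 0.026] [-0.    -0.006 -0.009] 0.031 -0.0095
side4 front 109 [0.0777 0.0777 0.0811] [0.0258 0.0258 0.0292] [-0.024 -0.027 -0.023] [-0.012 -0.012 -0.011] -0.028 -0.0135
side4 rear 151 [0.0737 0.0745 0.0777] [0.0218 0.0226 0.0258] [0.024 0.028 0.028] [-0.009 -0.01  -0.009] 0.0299 -0.0039
```

Run:
```python
from go import *
g=np.r_[P[:2],0]-.090*ux; g[2]=.046
robot.move_linear(g,feed=.03); robot.dwell(.1); st('down')
effector.command_gripper(.018); st('18')
effector.command_gripper(.0); robot.dwell(.1); st('closed')
q,d=viewer.snapshot('side'); np.save('side5.npy',d);np.save('side5rgb.npy',q)
cv2.imwrite('pics/s5.png',cv2.resize(q[110:200,240:350,::-1],(770,600),interpolation=2))
```

```text
down t 12.78 p [0.4922 0.1869 0.046 ] rpy [-180.      0.     77.22] F [-0.2 -0.8 -0.7] M [-0.12  0.1  -0.01] w 0.0502
18 t 13.53 p [0.4926 0.1868 0.046 ] rpy [ 1.7995e+02 -1.0000e-02  7.7220e+01] F [ 2.5 -0.8 -1.6] M [-0.16 -0.27  0.02] w 0.0183
closed t 13.95 p [0.4923 0.1869 0.046 ] rpy [179.99  -0.    77.23] F [ 1.6 -0.7 -0.8] M [-0.13 -0.3  -0.01] w 0.0095
```

View pics/s5.png

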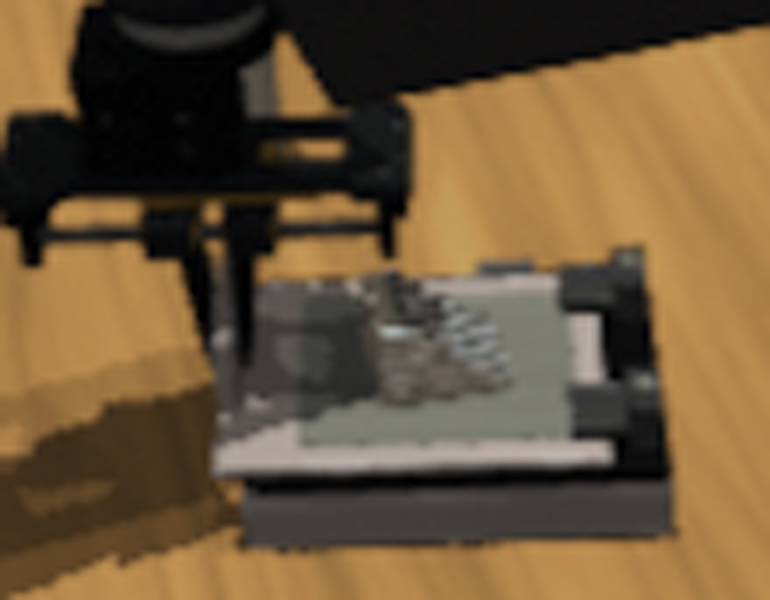

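Gripped: width is 9.5 mm on the 10 mm tab, and the plate shifted about 4 mm forward, away from the stops. Now I slide it 36 mm forward at constant height.

Run:
```python
from go import *
p=np.r_[P[:2],0]-.090*ux; p[2]=.046
for s in (.006,.036):
    robot.move_linear(p-s*ux,feed=.05); st()
robot.dwell(.15); st()
for n in ('side','top'):
    q,d=viewer.snapshot(n); np.save(n+'6.npy',d);np.save(n+'6rgb.npy',q)
    if n=='side': a=q[110:200,230:350,::-1]
    else: b=q[180:270,230:320,::-1]
cv2.imwrite('pics/s6.png',np.hstack([cv2.resize(a,(480,360),interpolation=2),cv2.resize(b,(320,360),interpolation=2)]))
```

```text
t 14.27 p [0.4857 0.1884 0.046 ] rpy [-1.7994e+02  1.0000e-02  7.7230e+01] F [-1.2  0.1  0.8] M [-0.19  0.05 -0.03] w 0.0098
 t 15.02 p [0.4561 0.1951 0.046 ] rpy [-1.7987e+02  1.0000e-02  7.7230e+01] F [-6.1  0.4  4. ] M [-0.01  0.4   0.02] w 0.0098
 t 15.17 p [0.456  0.1951 0.046 ] rpy [-1.7984e+02  2.0000e-02  7.7220e+01] F [-6.8  0.3  5.5] M [-0.07  0.51  0.03] w 0.0099
```

View pics/s6.png

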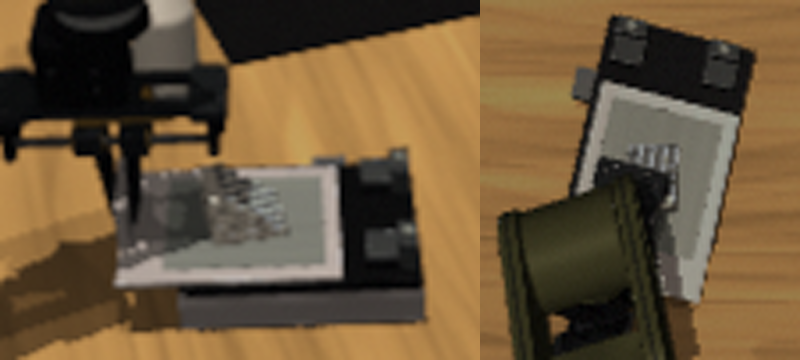

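The plate's rear edge is well clear of both lips in both views, and it lies flat. Lifting gently.

Run:
```python
from go import *
p=np.r_[P[:2],0]-.126*ux
p[2]=.056; robot.move_linear(p,feed=.03); st()
p[2]=.121; robot.move_linear(p,feed=.06); robot.dwell(.1); st()
for n in ('side','top'):
    q,d=viewer.snapshot(n); np.save(n+'7.npy',d);np.save(n+'7rgb.npy',q)
    if n=='side': a=q[90:200,220:340,::-1]
    else: b=q[180:270,230:320,::-1]
cv2.imwrite('pics/s7.png',np.hstack([cv2.resize(a,(480,440),interpolation=2),cv2.resize(b,(320,440),interpolation=2)]))
W=cloud('side',np.load('side7.npy')); 
c=np.r_[P[:2],0]-.04*ux; q=W-c; X=q@ux; Y=q@np.array([-ux[1],ux[0],0]); Z=W[...,2]
m=(X>.03)&(X<.085)&(Y>-.07)&(Y<.07)&(abs(Z-.13)<.025)
m|=(abs(X)<.085)&(Y>-.072)&(Y<-.045)&(abs(Z-.13)<.02)
A=np.c_[X[m],Y[m],np.ones(m.sum())]; print(m.sum(),np.linalg.lstsq(A,Z[m],rcond=None)[0])
```

```text
t 15.75 p [0.4569 0.1947 0.0557] rpy [-1.7997e+02  2.0000e-02  7.7210e+01] F [-0.2 -0.1 -3.5] M [-0.05  0.37  0.02] w 0.0101
 t 17.08 p [0.4567 0.1947 0.1204] rpy [-1.7994e+02  4.0000e-02  7.7220e+01] F [ 0.2  0.3 -4.7] M [-0.01  0.35  0.04] w 0.0096
648 [-0.00269178  0.00518851  0.13115609]
```

View pics/s7.png

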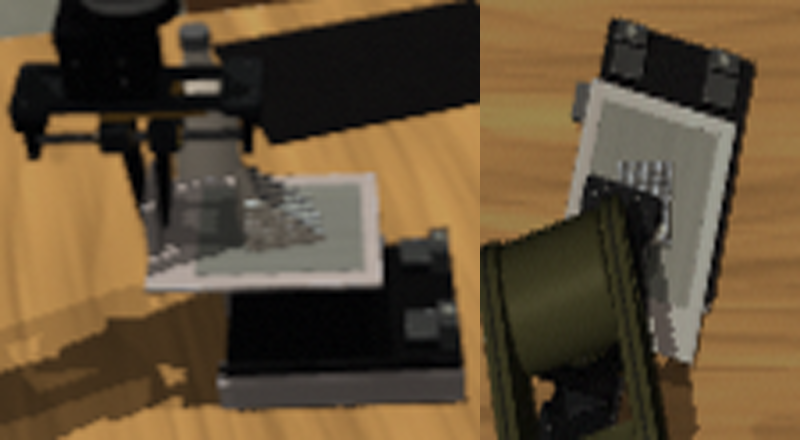

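Lifted level: slope under 0.006, plate top at 0.131 against 0.130 expected. The print is upright. Next is a slow straight carry to above the rack, with the heading turned to the rack's.

Run:
```python
from go import *
Rk=np.array([.5525,-.2088,.0715]); u=np.array([np.cos(Rk[2]),np.sin(Rk[2]),0])
t=np.r_[Rk[:2],0]-.085*u; t[2]=.121
robot.move_linear(t,feed=.11,frame=[180,0,90+np.degrees(Rk[2])]); robot.dwell(.2); st()
for n in ('side','top'):
    q,d=viewer.snapshot(n); np.save(n+'8.npy',d);np.save(n+'8rgb.npy',q)
    if n=='side': a=q[190:310,240:400,::-1]
    else: b=q[180:270,330:420,::-1]
cv2.imwrite('pics/s8.png',np.hstack([cv2.resize(a,(480,360),interpolation=2),cv2.resize(b,(320,360),interpolation=2)]))
```

```text
t 21.26 p [ 0.4677 -0.2148  0.121 ] rpy [-180.    -0.    94.1] F [-0.6  0.5 -4.8] M [-0.12  0.41  0.03] w 0.01
```

View pics/s8.png

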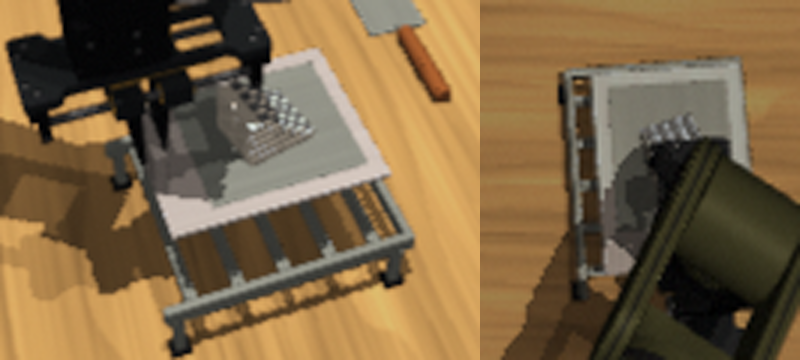

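Run:
```python
from ov import *
Rk=[.5525,-.2088,.0715]
items=[(Rk,box(-.09,.09,-.075,.075,.125,.130),(0,0,255))]
a=overlay('top',np.load('top8rgb.npy'),(345,185),(80,80),7,items,'pics/ov8t.png')
a=overlay('side',np.load('side8rgb.npy'),(265,190),(120,110),5,items,'pics/ov8s.png')
b=cv2.imread('pics/ov8t.png'); cv2.imwrite('pics/ov8.png',np.hstack([cv2.resize(b,(380,380)),cv2.resize(a,(414,380))]))
```

```text
(no output)
```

View pics/ov8t.png

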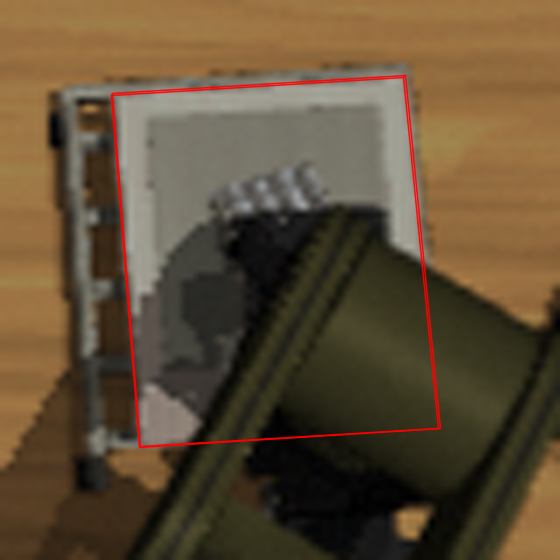

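View pics/ov8s.png

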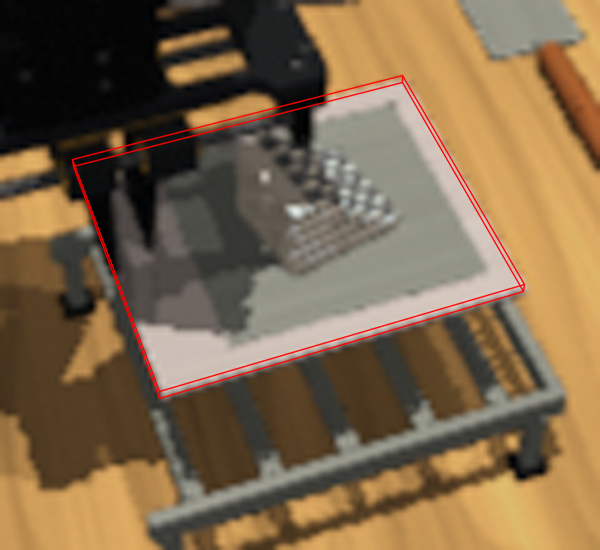

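The wireframe for a plate centred on my rack estimate matches the plate in both views to about 1 px. I'll lower to just above the rim and look again, with a 3 mm forward bias because the front is open.

```bash
cat >> go.py <<'E'
Rk=np.array([.5525-.003,-.2088,.0715]); u=np.array([np.cos(Rk[2]),np.sin(Rk[2]),0])
T=np.r_[Rk[:2],0]-.085*u
E
python3 - <<'E'
from go import *
from ov import *
t=T.copy(); t[2]=.063; robot.move_linear(t,feed=.05); robot.dwell(.15); st()
it=[((.5525,-.2088,.0715),box(-.106,.102,-.086,.086,.06,.06),(0,255,0))]
for n in ('side','top'):
    q,d=viewer.snapshot(n); np.save(n+'9.npy',d);np.save(n+'9rgb.npy',q)
overlay('top',np.load('top9rgb.npy'),(345,185),(80,80),7,it,'pics/ov9t.png')
overlay('side',np.load('side9rgb.npy'),(265,190),(120,110),5,[],'pics/ov9s.png')
E
```

```text
t 22.82 p [ 0.465  -0.215   0.0634] rpy [1.7996e+02 3.0000e-02 9.4100e+01] F [ 0.7 -0.7 -4.3] M [-0.17  0.36  0.03] w 0.01
```

View pics/ov9t.png

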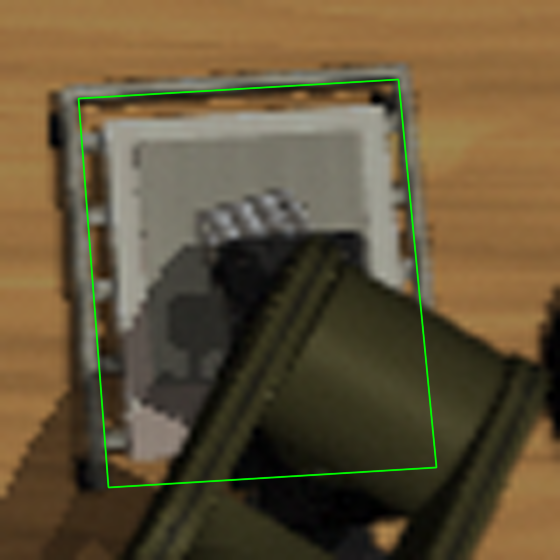

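View pics/ov9s.png

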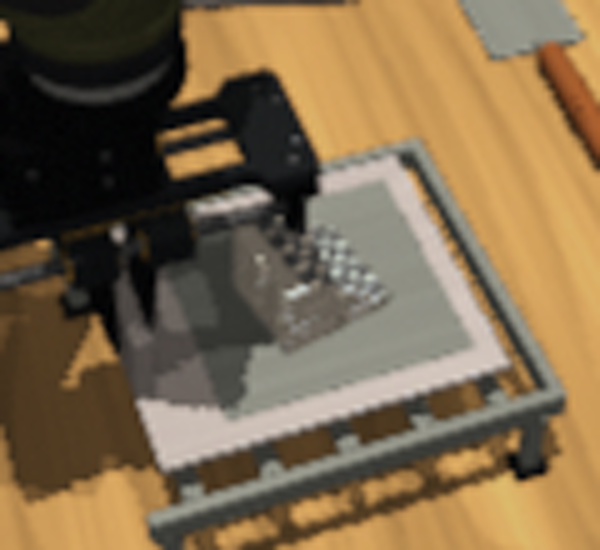

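In the top view the side gaps to the rim are about 20 px and 17 px (10 and 9 mm), and the rear gap is about 13 mm. The plate is parallel to the rim and the print upright. Lowering the rest gently, watching the wrist force.

Run:
```python
from go import *
t=T.copy(); t[2]=.051; robot.move_linear(t,feed=.03); robot.dwell(.1); st()
f0=np.mean([monitor.current_wrist_force()[2] for _ in range(3)])
for z in np.arange(.0495,.0425,-.0006):
    t[2]=z; robot.move_linear(t,feed=.02); robot.dwell(.08); f=monitor.current_wrist_force(); print(z.round(4),f.round(1),monitor.current_wrist_torque().round(2),monitor.current_ee_pos()[2].round(4))
    if f[2]-f0>5: break
st()
q,d=viewer.snapshot('side'); cv2.imwrite('pics/s10.png',cv2.resize(q[190:300,265:385,::-1],(600,550),interpolation=2))
```

```text
t 23.57 p [ 0.4648 -0.2149  0.0511] rpy [1.7999e+02 1.0000e-02 9.4100e+01] F [ 0.1  0.3 -4.8] M [-0.09  0.33  0.02] w 0.01
0.0495 [ 0.   1.4 -4.4] [-0.1   0.41 -0.01] 0.0495
0.0489 [ 0.3 -0.7 -3.8] [-0.14  0.35 -0.06] 0.0489
0.0483 [-0.6  0.  -3.7] [-0.09  0.35 -0.04] 0.0483
0.0477 [-0.1 -0.4 -4. ] [-0.08  0.34 -0.03] 0.0477
0.0471 [ 0.1 -0.6 -3.8] [-0.08  0.33  0.03] 0.0471
0.0465 [ 0.3 -0.3 -3.6] [-0.1   0.31  0.  ] 0.0465
0.0459 [ 0.  -0.2 -3.4] [-0.04  0.25  0.06] 0.0461
0.0453 [-3.4  1.5  4.4] [0.15 0.7  0.04] 0.046
 t 26.23 p [ 0.4649 -0.215   0.046 ] rpy [1.7998e+02 1.0000e-02 9.4090e+01] F [-3.4  1.5  4.4] M [0.15 0.7  0.04] w 0.0101
```

View pics/s10.png

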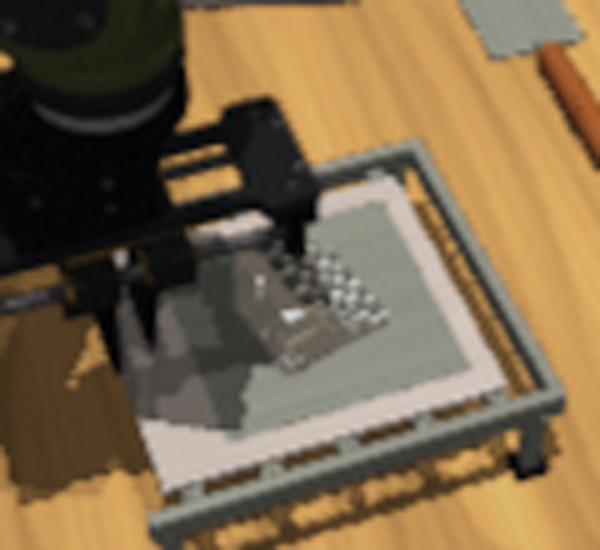

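It made contact at exactly the expected height and sits inside the rim. Relax the preload, release, retreat and check.

Run:
```python
from go import *
t=T.copy(); t[2]=.0458; robot.move_linear(t,feed=.02); robot.dwell(.15); st()
effector.command_gripper(.045); robot.dwell(.1); st('open')
t[2]=.11; robot.move_linear(t,feed=.06); st()
t[2]=.28; robot.move_linear(t,feed=.2)
robot.goto([.35,.15,.35],[180,0,110]); robot.dwell(.2); st()
for n in ('side','top'):
    q,d=viewer.snapshot(n); np.save(n+'11.npy',d);np.save(n+'11rgb.npy',q)
from ov import *
it=[]
overlay('top',np.load('top11rgb.npy'),(345,185),(80,80),7,it,'pics/ov11t.png')
overlay('side',np.load('side11rgb.npy'),(265,200),(120,110),6,it,'pics/ov11s.png')
for n in ('top','side'):
    W=cloud(n,np.load(n+'11.npy')); qq=W-np.r_[Rk[:2],0]; X=qq@u; Y=qq@np.array([-u[1],u[0],0]); Z=W[...,2]
    m=(abs(X)<.08)&(abs(Y)<.07)&(abs(Z-.055)<.008)
    m&=~((abs(X-.02)<.06)&(abs(Y)<.045))
    print(n,m.sum(),np.linalg.lstsq(np.c_[X[m],Y[m],np.ones(m.sum())],Z[m],rcond=None)[0].round(4))
    k=(Z>.065)&(abs(X-.02)<.06)&(abs(Y)<.05); print('print',X[k].mean().round(3),Y[k].mean().round(3),Z[k].max().round(3))
```

```text
t 26.68 p [ 0.4649 -0.215   0.046 ] rpy [1.7998e+02 2.0000e-02 9.4100e+01] F [-2.3 -0.8  4.1] M [ 0.1   0.57 -0.  ] w 0.0097
open t 27.57 p [ 0.4647 -0.2149  0.0458] rpy [180.     0.    94.09] F [0.1 0.1 0.1] M [-0.11 -0.02  0.05] w 0.0448
 t 28.78 p [ 0.4643 -0.2147  0.1094] rpy [-1.7995e+02 -3.0000e-02  9.4100e+01] F [ 0.5 -0.2  0.3] M [-0.11  0.07  0.01] w 0.0451
 t 31.43 p [0.3504 0.1494 0.3496] rpy [-179.95    0.    109.91] F [-0.5 -0.7 -0.2] M [-0.08  0.04  0.02] w 0.0451
top 811 [-0.0002  0.0005  0.0552]
print 0.006 -0.001 0.107
side 1323 [ 0.0004 -0.0002  0.0561]
print 0.001 -0.012 0.104
```

View pics/ov11t.png

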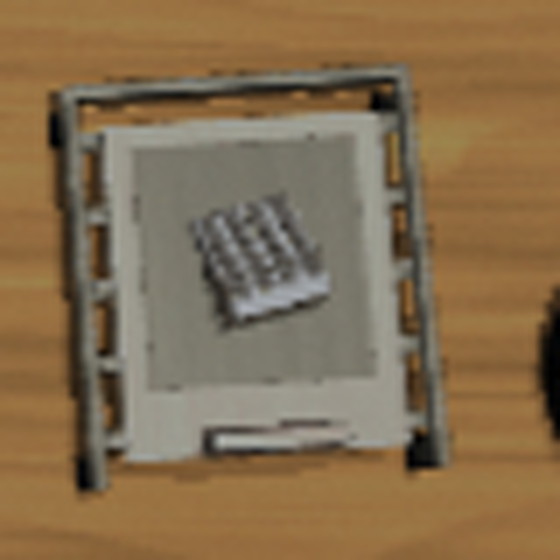

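View pics/ov11s.png

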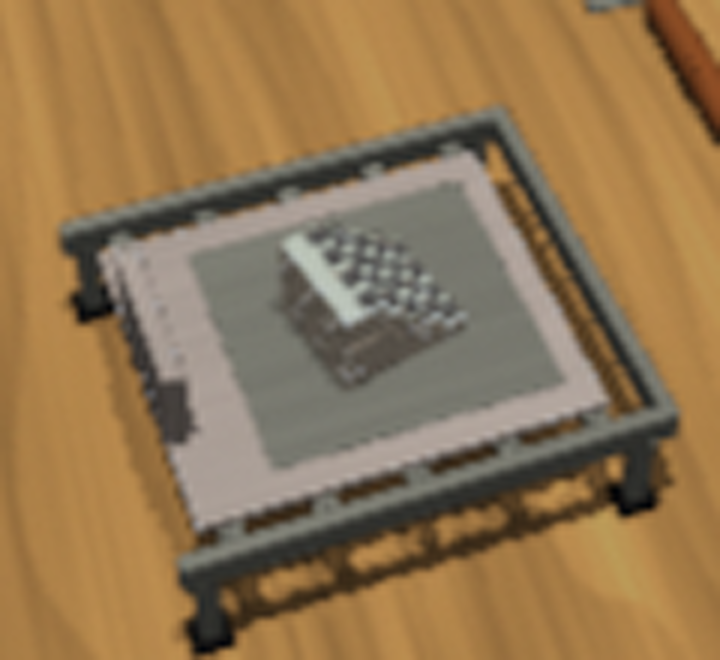

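The plate is flat (slope below 0.001, top at 0.055–0.056) and centred with about 10 mm gaps on each side. The tab is at the open front and the print is upright. Handing in.

Run:
```python
from go import *
a,b=np.load('top0.npy'),np.load('top11.npy')
A,B=np.load('top0rgb.npy').astype(int),np.load('top11rgb.npy').astype(int)
for n,(x0,x1,y0,y1) in dict(bottle=(185,218,215,242),spool=(418,478,210,265),scraper=(300,358,158,182)).items(): print(n,abs(A-B)[y0:y1,x0:x1].mean().round(2))
robot.finish_job(); print(monitor.current_t())
```

```text
bottle 5.26
spool 3.83
scraper 5.89
the job is handed in; nothing more can be done
the job is handed in; nothing more can be done
```

The build plate is in the cooling rack with the print standing on it, and the job was handed in after about 31.5 s. I pulled the plate by its tab about 40 mm forward, flat on the bed and clear of both clips. Then I lifted it level and carried it slowly to the rack. It touched down held, with the wrist force changing by about 9 N, and only then did I release it and back off.

**Last checks**
- **Plate:** it lies flat, with a slope under 0.001 and its top at 55–56 mm. It is parallel to the rim, with about 10 mm free on each side, and the tab is at the open front.
- **Print:** it stands upright near the plate's middle, with its top measured at 104–107 mm against 100 mm expected.
- **Bystanders:** my before/after picture comparison for the spool, bottle and scraper gave small differences (about 4–6 grey levels of 255). I had no clean baseline for that number and did not measure their positions, but the arm never worked near them.

**What disagreed**
- **Finger length:** the fingers end about 30 mm higher than the tool description says. The depth picture showed this, and a guarded probe downward met no plate where it should have, so I set the grip height from the camera. The expected contact height in the rack then matched.
- **Cameras:** the two views placed the rack 4–6 mm apart, so I used the average. I confirmed it by looking at the plate over the rack before lowering it.

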